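# Cap the loaded tote: stack one, nest the spare

### The job

Leave the grey tote with the sealed pots where it is and stack the empty green tote squarely on it, turned with its yellow end opposite the grey one's, so that it stands on the posts and not on the pots. Let go of it, then nest the blue tote fully home inside the green one, yellow ends together. Set them down gently, and leave the pots and everything else on the table as they are.

Things in the scene. Friction and masses are not known exactly. Their poses are not given: they have to be found in the camera images.
- loaded_centre (a point): Centre of the grey tote (0.5 kg, two sealed pots in it), 45 mm above its underside and 45 mm below its rim's top. x points to its yellow end, z up. Grey, green and blue totes are one moulding: 204 mm long (x), 140 mm wide (y), 90 mm tall, open on top, one yellow end; floor 3 mm thick, 156 x 92 mm outside, walls leaning out to the rim.
- green_centre (a point): Centre of the empty green tote (0.25 kg, on the table), 45 mm above its underside; x to its yellow end, z up. The rim is an upright band 10 mm thick, 60 to 90 mm above the underside; its long sides are centred at y = +65 and -65 mm and can be pinched from above, where x is between -18 and +44 mm (no posts inside there).
- blue_centre (a point): Centre of the empty blue tote (0.25 kg, on the table), 45 mm above its underside; x to its yellow end, z up. Same size, rim and grip places as the green one.
- green_mark (a point): Point on the green tote's yellow end: the middle of its rim, 97 mm along x from the centre and 30 mm above it.
- blue_mark (a point): Point on the blue tote's yellow end: 97 mm along x from the centre and 30 mm above it.
- loaded_tote: The grey tote; origin at the middle of its underside, same axes. Inside each long side of every tote are two stacking posts, 20 mm wide, centred at x = +54 and -28 mm, standing in to 34 mm from the middle line, tops 82 mm above the underside; a groove, open below, runs up the outside under each post.
- green_tote: The green tote; origin at the middle of its underside. Lowered on another tote with yellow ends opposite, a tote rests on the posts, 82 mm above the lower one (stacked; stands safely up to 10 mm off centre). With yellow ends together its grooves pass the posts and it sinks to 44 mm above the lower one (nested; about 4 mm play each way).
- blue_tote: The blue tote; origin at the middle of its underside.
- pot_a: Sealed white pot in the grey tote, near its yellow end, 50 mm across, 50 mm tall; origin at the middle of its underside.
- pot_b: Sealed white pot in the grey tote, near its plain end, same size and origin as the other.
- meal_bowl: Sealed white meal bowl, 110 mm across, 70 mm tall, not part of the job; origin on its underside (it stands on the table).
- sauce_pot: Small sealed white pot, 58 mm across, 45 mm tall, not part of the job; origin on its underside (it stands on the table).
- tape_roll: Red tape roll lying flat, 68 mm across, 24 mm tall, not part of the job; origin on its underside (it stands on the table).
- spice_jar: Amber jar with black cap, 42 mm across, 64 mm tall, not part of the job; origin on its underside (it stands on the table).
- bowl_stack: Stack of empty white bowls, 114 mm across, 111 mm tall, not part of the job; origin on its underside (it stands on the table).
- serving_spoon: Steel serving spoon lying flat, 220 mm long, not part of the job; origin on its underside (it stands on the table).

How it is judged:
By the outcome, as a careful person would: the job done as asked, in the order asked, and still so for the second after the job is handed in, with the robot touching nothing.
It also fails if it takes over 66 s, if anything falls off the work surface, if the arm or the gripper's body presses on something with over 40 N, if the wrist force passes 120 N, or if a joint passes its speed limit or range.

### The arm

A 6-joint arm with a two-finger parallel gripper is mounted at the origin on the work surface. World frame = base frame: x ahead of the robot, y to its left, z up, the work surface at z = 0. Lengths are in m, angles in rad, forces in N, time in s.
With the tool pointing down it reaches from about 0.225 to 0.875 m from the base axis. Payload 3.4 kg.
Tool frame: the origin (TCP) lies at the very end of the fingers, on their centre line; the grasp point (between the pads) lies 19 mm behind it; z points along the fingers, y is the line along which they close (so a half turn about z gives the same grasp; the last joint's range is limited). The gripper opens to 85 mm and grips with 20 to 120 N. Pads are 22 mm wide; open, the fingers measure 114 mm over their backs; the gripper's body (76 mm by 85 mm) begins 54 mm behind the grasp point. The pads swing forward as they close: fully open they stand 13 mm farther back than shut.
Start: joints at [-1.392, 0.276, 1.505, -0, 1.361, -0.121], TCP at [0.17, -0.549, 0.231] pointing down, gripper open.
Joint ranges: [-2.89, 2.89], [-0.75, 2.08], [0.22, 2.7], [-1.18, 4.32], [0.11, 2.71], [-2.7, 2.7]. Speed limits (rad/s): [2.57, 2.57, 3.14, 3.14, 3.14, 3.14].

### API

Orientations are given as a rotation vector (axis times angle).
In Python, from station import monitor, imaging, env gives the robot as it stands.
- The arm moves only by the tool apply_moves, never from a script. Its argument "commands" is a list of rows, each a list of 4 numbers: the shift along the tool's x, y, z in cm, then the turn about the tool's z in degrees. In form: [[tx, ty, tz, spin], ...]. A call has exactly 5 rows; each row shifts and turns the commanded pose from where the row before left it, along the tool's axes as they then stand; what a row does not reach is not made up. A row lasts 1/10 s, in which the tool goes at most 50 mm and 8.59 degrees, less where a joint would pass 70% of its speed; a pose out of reach is approached as far as the arm can. A call with a gripper value outside its range is refused whole. "fingers" is the opening, from 0 (shut) to 1 (fully open), set as the call begins (left out, the last holds). The fingers move at their own pace and stop on an object; "newtons" is the grip in N (left out, the last holds). Time passes only in rows, so rows that do not move let the fingers close, or fill a call up. It gives the time, the measured TCP pose, the force, the opening and the grip force at its end, in the units of the state.
- monitor.state(): the state, without advancing time (a new reading comes with each control period).
- imaging.grab_frame(name): name is "scene" or "top" or "wrist"; returns a dict with "frame" (400x640x3 uint8, red, green, blue), "intrinsics" (3x3 intrinsics, pixels), "R" (3x3) and "t" (3): a world point X has camera coordinates R X + t; the wrist camera has in their place "mount" (4x4, takes a point from camera to tool coordinates, whose origin is the TCP and whose axes are the flange's). Camera axes: x right, y down, z forward; pixel columns grow to the right and rows downward; lengths in m; the calibration is good to about 2 mm. A picture is of the moment at which its call begins: read the wrist's pose just before it. There is no depth.
- env.finish_job(): hands the job in; it is judged then, once.
The state is a dict: "time": time; "joint_pos": joint angles; "joint_velocities": joint speeds; "tau": joint torques, N m; "tcp_pos": TCP position; "ee_rot": TCP orientation; "contact_force": force on the tool from outside, world axes, zero at the start; "wrist_torque": the same for the moment, N m; "width": finger opening in m; "grip_force": force on a finger pad.
Only numpy, scipy, OpenCV 4.12 (cv2) and the standard library are available. Lean on these libraries where they do the work, as an engineer would, in place of code of your own. Each camera call takes 0.05 s, during which the arm holds its last target. There are 200 camera calls.

## Working session

There is one attempt and no reset: what is moved stays moved. The work goes in short steps, Python scripts to look and compute and a tool call to move; the robot and the scene stay as the last step left them, time stands still between calls to the robot, and variables do not carry over. Pictures are saved under pics/ and viewed, at most 10 in all, crops included, and the job is handed in when it is done.

Besides the shell and the picture viewer there is one more tool, called after "Call:" as a command line: name --pt "numbers of a row" for each row, then --argument value for the rest. apply_moves: Moves the arm, as the interface text tells. Its arguments: {"type":"object","properties":{"commands":{"type":"array","items":{"type":"array","items":{"type":"number"}}},"fingers":{"type":"number"},"newtons":{"type":"number"}},"required":["commands"]}

```bash
mkdir -p pics; ls; python3 - <<'E'
from station import monitor, imaging, env
import cv2,json
s=monitor.state();print(s)
for n in("top","scene"):
    f=imaging.grab_frame(n);cv2.imwrite(f"pics/{n}0.png",f["frame"][:,:,::-1]);print(n,f["intrinsics"],f["R"],f["t"])
f=imaging.grab_frame("wrist");print(f["mount"],f["intrinsics"])
E
```

```text
pics
{'time': 0.0, 'joint_pos': array([-1.39200727e+00,  2.76620059e-01,  1.50613534e+00, -1.80285780e-05,
        1.36069858e+00, -1.20959021e-01]), 'joint_velocities': array([-0.00127093, -0.00023261,  0.00012549,  0.00065479, -0.00088029,
       -0.00090108]), 'tau': array([ 7.29921885e-04, -4.16776013e+01, -2.45806378e+01, -4.65205142e-05,
        1.07748405e-02,  9.84506045e-06]), 'tcp_pos': array([ 0.16970235, -0.54883463,  0.23042454]), 'ee_rot': array([-3.10453499e+00, -4.68810584e-01,  1.12142151e-04]), 'contact_force': array([-0.45548167,  0.23065179,  1.13466977]), 'wrist_torque': array([-0.01395736,  0.06214836,  0.04466294]), 'grip_force': 0.0, 'width': 0.08522953496219039}
top [[375.65360378   0.         324.49001352]
 [  0.         375.65360378 196.35814678]
 [  0.           0.           1.        ]] [[-0.01746039 -0.99955378  0.0242358 ]
 [-0.99500037  0.01498673 -0.09874033]
 [ 0.09833306 -0.02583867 -0.99481806]] [0.02960044 0.56411821 0.93621782]
scene [[388.19078772   0.         318.14323488]
 [  0.         388.19078772 202.63696729]
 [  0.           0.           1.        ]] [[-0.81966674  0.57277866  0.00842921]
 [ 0.43656029  0.63412536 -0.63820071]
 [-0.37089292 -0.51943203 -0.76982388]] [ 0.44024157 -0.22521351  1.47846482]
[[ 6.41705181e-04 -9.51232185e-01 -3.08475152e-01  7.93691189e-02]
 [ 9.99999143e-01  2.58327311e-04  1.28365405e-03  7.60850428e-04]
 [-1.14136549e-03 -3.08475711e-01  9.51231535e-01 -1.42641094e-01]
 [ 0.00000000e+00  0.00000000e+00  0.00000000e+00  1.00000000e+00]] [[307.84010576   0.         320.13274481]
 [  0.         307.84010576 197.83057824]
 [  0.           0.           1.        ]]
```

View pics/top0.png

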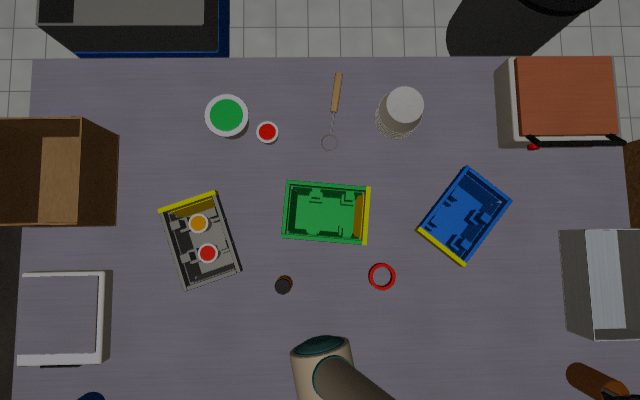

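View pics/scene0.png

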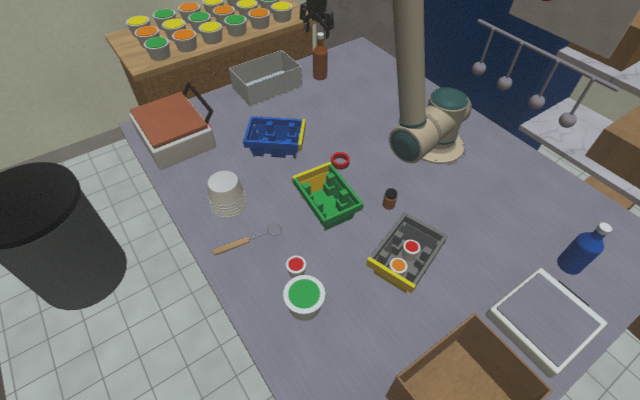

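The top view shows the grey tote near (200,240) with its yellow end up-left, green near (327,212) with yellow to the right, and blue near (465,216) with yellow to the lower left. The scene view agrees: spoon, bowls, jar and tape all stand clear.

```bash
cat > h.py <<'E'
import numpy as np, cv2
from scipy.spatial.transform import Rotation as Ro
from station import monitor, imaging, env
def grab(n):
    s=monitor.state(); f=imaging.grab_frame(n)
    if n=="wrist":
        M=np.eye(4);M[:3,:3]=Ro.from_rotvec(s["ee_rot"]).as_matrix();M[:3,3]=s["tcp_pos"]
        W=M@f["mount"]; f["R"]=W[:3,:3].T; f["t"]=-f["R"]@W[:3,3]
    return f
def cast(f,px,z):
    px=np.atleast_2d(px).astype(float)
    d=np.c_[px,np.ones(len(px))]@np.linalg.inv(f["intrinsics"]).T@f["R"]
    c=-f["R"].T@f["t"]; return (c+d*((z-c[2])/d[:,2])[:,None])[:,:2]
HUE={"green":(50,75),"blue":(100,120),"yellow":(24,34)}
def mask(f,col,smin=120,vmin=50):
    h=cv2.cvtColor(f["frame"],cv2.COLOR_RGB2HSV); a,b=HUE[col]
    return cv2.inRange(h,(a,smin,vmin),(b,255,255))
def blobs(m,amin=60):
    c,_=cv2.findContours(m,cv2.RETR_EXTERNAL,cv2.CHAIN_APPROX_NONE)
    return sorted([x[:,0,:] for x in c if cv2.contourArea(x)>amin],key=lambda x:-cv2.contourArea(x))
def rect(f,pts,z):
    r=cv2.minAreaRect(cast(f,pts,z).astype(np.float32)); return r,cv2.boxPoints(r)
E
python3 - <<'E'
from h import *
np.set_printoptions(precision=4,suppress=True)
f=grab("top");print("cam",-f["R"].T@f["t"])
for c in("yellow","green","blue"):
    for b in blobs(mask(f,c))[:4]:
        r,bx=rect(f,b,.09);print(c,cv2.contourArea(b),b.mean(0),r,bx.tolist())
print(cv2.cvtColor(f["frame"],cv2.COLOR_RGB2HSV)[[195,206,195,240,260,300,270],[212,170,190,173,215,220,240]])
E
```

```text
cam [0.4698 0.0453 0.9864]
yellow 605.5 [362.2044 215.6423] ((0.5135563611984253, -0.06499725580215454), (0.0348215326666832, 0.139667809009552), 84.15106201171875) [[0.44231176376342773, -0.0752008855342865], [0.5812524557113647, -0.08943387866020203], [0.5848009586334229, -0.05479362607002258], [0.44586026668548584, -0.040560632944107056]]
yellow 439.5 [189.9409 205.7511] ((0.5392087697982788, 0.3458402752876282), (0.03868488222360611, 0.14172670245170593), 17.9874210357666) [[0.4989285171031952, 0.4072670340538025], [0.5426948666572571, 0.27246731519699097], [0.57948899269104, 0.28441351652145386], [0.5357226729393005, 0.4192132353782654]]
yellow 268.0 [440.5508 246.6017] ((0.43364378809928894, -0.2522570490837097), (0.14415094256401062, 0.01499701663851738), 50.85955810546875) [[0.3823322057723999, -0.3034256100654602], [0.39396393299102783, -0.3128920793533325], [0.484955370426178, -0.20108848810195923], [0.47332364320755005, -0.19162201881408691]]
green 4091.0 [323.162  211.9648] ((0.5221132040023804, 0.02554011344909668), (0.191555917263031, 0.13967344164848328), 84.1965713500
[... 511 characters left out ...]
211.502] ((0.5144064426422119, -0.31756624579429626), (0.14404381811618805, 0.19259190559387207), 50.40921401977539) [[0.3942996859550476, -0.3116980493068695], [0.5427140593528748, -0.4344368875026703], [0.6345131993293762, -0.323434442281723], [0.4860988259315491, -0.20069560408592224]]
blue 206.0 [163.6429  44.9923] ((0.9318104386329651, 0.4345398545265198), (0.12725408375263214, 0.376592755317688), 20.697818756103516) [[0.8057387471199036, 0.5881947875022888], [0.9388414025306702, 0.23590829968452454], [1.0578820705413818, 0.28088492155075073], [0.92477947473526, 0.6331714391708374]]
[[ 29 120 123]
 [ 30 255 149]
 [131  20 103]
 [ 30  10  26]
 [ 20  27  84]
 [130  23 101]
 [ 20  19  40]]
```

```bash
cat >> h.py <<'E'
def toolyaw(s):
    x=Ro.from_rotvec(s["ee_rot"]).as_matrix()[:,0]; return np.degrees(np.arctan2(x[1],x[0]))
def plan(xyz,yaw,n):
    "distances to go, as rows of 4; prints 5 rows per call; equal steps with soft ends"
    s=monitor.state(); p=s["tcp_pos"].copy(); a=toolyaw(s)
    dy=(yaw-a+90)%180-90 if abs(yaw)<=180 else yaw-1000-a
    u=np.linspace(0,1,n+1)[1:]; u=.5*u+.5*(3*u**2-2*u**3)
    p0,a0=p.copy(),a
    out=[]
    for k in u:
        d=p0+(np.array(xyz)-p0)*k-p; c,q=np.cos(np.radians(a)),np.sin(np.radians(a))
        t=np.round([100*(c*d[0]+q*d[1]),100*(q*d[0]-c*d[1]),-100*d[2]],1); w=round(-(a0+dy*k-a),1)
        out.append([*map(float,t),float(w)]); v=t/100
        p=p+[c*v[0]+q*v[1],q*v[0]-c*v[1],-v[2]]; a-=w
    print("from",np.round(p0,4),round(a0,2),"j6",round(np.degrees(s["joint_pos"][5]),1),"turn",round(dy,1))
    for i in range(0,n,5): print(out[i:i+5])
E
python3 -c "
from h import *
plan([.522,.019,.26],84.3,20)"
```

```text
from [ 0.1697 -0.549   0.2308] 17.18 j6 -6.9 turn 67.1
[[1.4, -1.3, -0.1, -1.9], [1.9, -1.4, -0.1, -2.4], [2.2, -1.7, -0.1, -2.8], [2.6, -1.7, -0.1, -3.1], [2.9, -1.8, -0.2, -3.4]]
[[3.3, -1.7, -0.2, -3.7], [3.5, -1.5, -0.1, -3.9], [3.8, -1.4, -0.2, -4.0], [4.0, -1.1, -0.2, -4.2], [4.0, -0.9, -0.2, -4.2]]
[[4.2, -0.5, -0.1, -4.1], [4.1, -0.2, -0.2, -4.2], [4.0, 0.0, -0.2, -4.0], [3.9, 0.4, -0.2, -3.9], [3.6, 0.5, -0.1, -3.7]]
[[3.3, 0.7, -0.2, -3.4], [3.0, 0.9, -0.1, -3.2], [2.6, 0.9, -0.1, -2.7], [2.2, 0.9, -0.1, -2.4], [1.8, 0.8, -0.1, -1.9]]
```

Call:
apply_moves --pt "1.4 -1.3 -0.1 -1.9" --pt "1.9 -1.4 -0.1 -2.4" --pt "2.2 -1.7 -0.1 -2.8" --pt "2.6 -1.7 -0.1 -3.1" --pt "2.9 -1.8 -0.2 -3.4" --fingers 0.6

```text
time: 0.7
tcp_pos: [0.2419, -0.4318, 0.2372]
ee_rot: [-3.027, -0.838, -0.001]
contact_force: [0.3, -0.6, 0.0]
width: 0.0512
grip_force: 0.0
```

Call:
apply_moves --pt "3.3 -1.7 -0.2 -3.7" --pt "3.5 -1.5 -0.1 -3.9" --pt "3.8 -1.4 -0.2 -4.0" --pt "4.0 -1.1 -0.2 -4.2" --pt "4.0 -0.9 -0.2 -4.2"

```text
time: 1.2
tcp_pos: [0.3457, -0.2626, 0.2465]
ee_rot: [-2.835, -1.353, -0.001]
contact_force: [0.3, -0.8, -1.6]
width: 0.0512
grip_force: 0.0
```

Call:
apply_moves --pt "4.2 -0.5 -0.1 -4.1" --pt "4.1 -0.2 -0.2 -4.2" --pt "4.0 0.0 -0.2 -4.0" --pt "3.9 0.4 -0.2 -3.9" --pt "3.6 0.5 -0.1 -3.7"

```text
time: 1.7
tcp_pos: [0.4505, -0.0938, 0.2546]
ee_rot: [2.558, 1.823, 0.001]
contact_force: [-0.0, -0.2, 0.2]
width: 0.0514
grip_force: 0.0
```

Call:
apply_moves --pt "3.3 0.7 -0.2 -3.4" --pt "3.0 0.9 -0.1 -3.2" --pt "2.6 0.9 -0.1 -2.7" --pt "2.2 0.9 -0.1 -2.4" --pt "1.8 0.8 -0.1 -1.9"

```text
time: 2.2
tcp_pos: [0.5219, 0.0212, 0.2603]
ee_rot: [-2.325, -2.112, -0.0]
contact_force: [0.8, -0.5, 0.2]
width: 0.0513
grip_force: 0.0
```

Call:
apply_moves --pt "0 0 0 0" --pt "0 0 0 0" --pt "0 0 0 0" --pt "0 0 0 0" --pt "0 0 0 0"

```text
time: 2.7
tcp_pos: [0.522, 0.0182, 0.2604]
ee_rot: [2.331, 2.106, -0.0]
contact_force: [-0.0, 0.2, -0.0]
width: 0.051
grip_force: 0.0
```

```bash
python3 - <<'E'
from h import *
np.set_printoptions(precision=4,suppress=True)
s=monitor.state();print(s["time"],s["tcp_pos"],toolyaw(s))
f=grab("wrist");cv2.imwrite("pics/w1.png",f["frame"][:,:,::-1])
for c in("yellow","green"):
    for b in blobs(mask(f,c))[:2]:
        r,bx=rect(f,b,.09);print(c,b.mean(0),r,bx.tolist())
b=np.vstack([x for c in("yellow","green") for x in blobs(mask(f,c),300)]);print(rect(f,b,.09))
E
```

```text
2.7 [0.522  0.0182 0.2604] 84.2082129503564
yellow [313.1537 245.1878] ((0.5153611898422241, -0.05418260395526886), (0.05909525230526924, 0.11706652492284775), 84.20098114013672) [[0.4541420042514801, -0.07766485959291458], [0.570609450340271, -0.08949317783117294], [0.5765804052352905, -0.03070034831762314], [0.46011292934417725, -0.018872030079364777]]
yellow [299.7059 342.7059] ((0.4785865247249603, -0.19568432867527008), (0.0392327755689621, 0.023031359538435936), 48.87107467651367) [[0.45700976252555847, -0.20288550853729248], [0.4743576943874359, -0.2180345058441162], [0.5001633167266846, -0.18848314881324768], [0.48281535506248474, -0.17333415150642395]]
green [320.2382 157.6779] ((0.523956835269928, 0.027401290833950043), (0.18245020508766174, 0.13891063630580902), 84.25003814697266) [[0.4457113742828369, -0.05640627071261406], [0.5839231014251709, -0.07032336294651031], [0.602202296257019, 0.11120885610580444], [0.46399056911468506, 0.1251259446144104]]
(((0.5229346752166748, 0.017249472439289093), (0.20285646617412567, 0.13891063630580902), 84.25003814697266), array([[ 0.4437, -0.0767],
       [ 0.5819, -0.0906],
       [ 0.6022,  0.1112],
       [ 0.464 ,  0.1251]], dtype=float32))
```

View pics/w1.png

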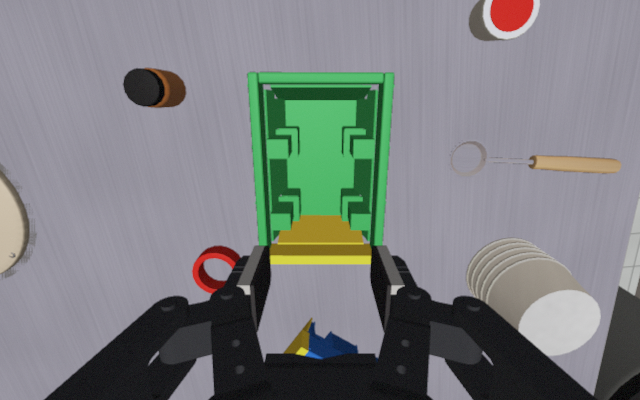

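The wrist view shows the green tote whole, rim from (250,75) to (393,75) with its yellow rim at row 258. The fit puts it at (0.523, 0.017), yaw −95.7°, within 2 mm of the top view.

```bash
python3 -c "
from h import *
plan([.5863,-.0022,.18],84.25,5)"
```

```text
from [0.5221 0.0183 0.2604] 84.22 j6 0.2 turn 0.0
[[-0.2, 1.0, 1.2, -0.0], [-0.3, 1.5, 1.8, -0.0], [-0.4, 1.6, 2.0, -0.0], [-0.3, 1.5, 1.8, -0.0], [-0.2, 1.0, 1.2, -0.0]]
```

Call:
apply_moves --pt "-0.2 1.0 1.2 0" --pt "-0.3 1.5 1.8 0" --pt "-0.4 1.6 2.0 0" --pt "-0.3 1.5 1.8 0" --pt "-0.2 1.0 1.2 0"

```text
time: 3.25
tcp_pos: [0.5873, -0.0024, 0.1777]
ee_rot: [-2.329, -2.106, 0.003]
contact_force: [-0.6, 1.3, 1.0]
width: 0.0513
grip_force: 0.0
```

Call:
apply_moves --pt "0 0 2 0" --pt "0 0 2.5 0" --pt "0 0 2 0" --pt "0 0 1.5 0" --pt "0 0 1 0"

```text
time: 3.75
tcp_pos: [0.5862, -0.0018, 0.0885]
ee_rot: [-2.329, -2.106, 0.002]
contact_force: [-0.7, -0.1, -0.5]
width: 0.0514
grip_force: 0.0
```

Call:
apply_moves --pt "0 0 1 0" --pt "0 0 0.8 0" --pt "0 0 0.6 0" --pt "0 0 0.4 0" --pt "0 0 0 0"

```text
time: 4.25
tcp_pos: [0.5865, -0.0016, 0.062]
ee_rot: [-2.329, -2.108, 0.001]
contact_force: [0.7, -0.8, 0.9]
width: 0.0511
grip_force: 0.0
```

```bash
python3 - <<'E'
from h import *
s=monitor.state();print(s["time"],s["tcp_pos"],toolyaw(s),s["contact_force"])
f=grab("wrist");cv2.imwrite("pics/w2.png",f["frame"][:,:,::-1])
E
```

```text
4.25 [ 0.58651203 -0.00163145  0.06200592] 84.28021506157195 [ 0.66025604 -0.82799064  0.92213564]
```

View pics/w2.png

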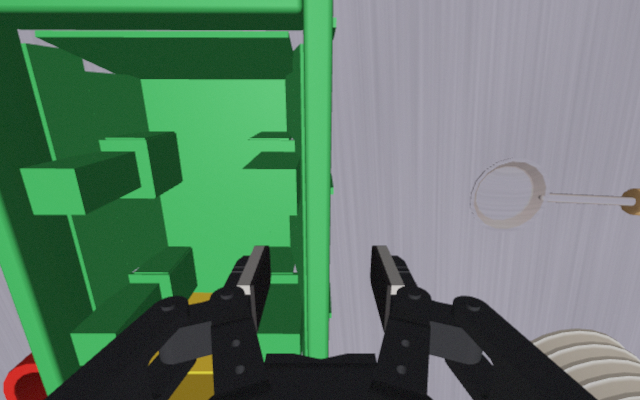

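The right rim (column 318) is centred between the pads (columns 265 and 375), and the pads are clear of the posts. I'll close now.

Call:
apply_moves --pt "0 0 0 0" --pt "0 0 0 0" --pt "0 0 0 0" --pt "0 0 0 0" --pt "0 0 0 0" --fingers 0 --newtons 70

```text
time: 4.8
tcp_pos: [0.5868, -0.0017, 0.0628]
ee_rot: [2.329, 2.108, 0.001]
contact_force: [-1.1, 0.2, 4.4]
width: 0.0091
grip_force: 69.5
```

Call:
apply_moves --pt "0 0 0 0" --pt "0 0 -0.3 0" --pt "0 0 -0.5 0" --pt "0 0 -0.8 0" --pt "0 0 -1 0"

```text
time: 5.3
tcp_pos: [0.5864, -0.0017, 0.0884]
ee_rot: [-2.329, -2.107, 0.001]
contact_force: [0.0, 0.3, -2.5]
width: 0.0087
grip_force: 68.4
```

Call:
apply_moves --pt "0 0 -2 0" --pt "0 0 -3 0" --pt "0 0 -4 0" --pt "0 0 -4 0" --pt "0 0 -3 0"

```text
time: 5.8
tcp_pos: [0.5873, -0.0017, 0.2519]
ee_rot: [2.327, 2.106, 0.004]
contact_force: [0.9, -0.8, -3.3]
width: 0.0084
grip_force: 68.5
```

```bash
python3 -c "
from h import *
s=monitor.state();print(s['width'],s['grip_force'],s['contact_force'],s['ee_rot'])
plan([.4683,.2545,.26],18,20)"
```

```text
0.008399446329557443 68.49518200023567 [ 0.92523633 -0.7649666  -3.31687913] [2.32728218 2.1057872  0.00387687]
from [ 0.5873 -0.0017  0.2519] 84.28 j6 -1.2 turn -66.3
[[0.7, -0.4, -0.0, 1.9], [0.8, -0.5, -0.1, 2.3], [1.0, -0.7, 0.0, 2.8], [1.0, -0.8, -0.0, 3.1], [1.1, -1.0, -0.1, 3.4]]
[[1.1, -1.0, -0.0, 3.6], [1.1, -1.3, -0.1, 3.8], [1.1, -1.3, -0.0, 4.0], [1.0, -1.4, -0.1, 4.1], [0.9, -1.5, -0.0, 4.1]]
[[0.8, -1.6, -0.1, 4.2], [0.6, -1.6, -0.0, 4.1], [0.5, -1.7, -0.1, 3.9], [0.4, -1.5, -0.0, 3.9], [0.3, -1.6, -0.0, 3.6]]
[[0.2, -1.4, -0.1, 3.4], [0.0, -1.3, -0.0, 3.1], [0.0, -1.2, -0.1, 2.7], [-0.0, -1.0, 0.0, 2.4], [-0.1, -0.8, -0.0, 1.9]]
```

Call:
apply_moves --pt "0.7 -0.4 0 1.9" --pt "0.8 -0.5 -0.1 2.3" --pt "1.0 -0.7 0 2.8" --pt "1.0 -0.8 0 3.1" --pt "1.1 -1.0 -0.1 3.4"

```text
time: 6.3
tcp_pos: [0.5618, 0.0503, 0.2509]
ee_rot: [2.563, 1.815, 0.0]
contact_force: [0.7, 1.0, -2.1]
width: 0.0088
grip_force: 68.5
```

Call:
apply_moves --pt "1.1 -1.0 0 3.6" --pt "1.1 -1.3 -0.1 3.8" --pt "1.1 -1.3 0 4.0" --pt "1.0 -1.4 -0.1 4.1" --pt "0.9 -1.5 0 4.1"

```text
time: 6.8
tcp_pos: [0.5273, 0.1268, 0.2531]
ee_rot: [2.835, 1.352, 0.001]
contact_force: [0.4, 0.1, -2.7]
width: 0.0091
grip_force: 68.5
```

Call:
apply_moves --pt "0.8 -1.6 -0.1 4.2" --pt "0.6 -1.6 0 4.1" --pt "0.5 -1.7 -0.1 3.9" --pt "0.4 -1.5 0 3.9" --pt "0.3 -1.6 0 3.6"

```text
time: 7.3
tcp_pos: [0.4911, 0.2032, 0.255]
ee_rot: [3.024, 0.848, 0.001]
contact_force: [0.2, -0.3, -3.0]
width: 0.0089
grip_force: 68.5
```

Call:
apply_moves --pt "0.2 -1.4 -0.1 3.4" --pt "0 -1.3 0 3.1" --pt "0 -1.2 -0.1 2.7" --pt "0 -1.0 0 2.4" --pt "-0.1 -0.8 0 1.9"

```text
time: 7.8
tcp_pos: [0.4668, 0.2549, 0.2569]
ee_rot: [3.103, 0.489, 0.0]
contact_force: [0.8, -0.5, -2.6]
width: 0.0091
grip_force: 68.6
```

Call:
apply_moves --pt "0 0 0 0" --pt "0 0 0 0" --pt "0 0 0 0" --pt "0 0 0 0" --pt "0 0 0 0"

```text
time: 8.3
tcp_pos: [0.4676, 0.2542, 0.2563]
ee_rot: [3.103, 0.49, -0.0]
contact_force: [1.5, -0.0, -2.0]
width: 0.0091
grip_force: 68.5
```

```bash
python3 - <<'E'
from h import *
s=monitor.state();print(s["time"],s["tcp_pos"],toolyaw(s),s["ee_rot"])
f=grab("top");a=f["frame"][:,:,::-1][130:330,100:350];g=grab("scene")["frame"][:,:,::-1][130:330,290:540]
cv2.imwrite("pics/c3.png",cv2.resize(np.hstack([a,g]),(800,320)))
E
```

```text
8.3 [0.46761342 0.25420699 0.2562535 ] 17.9555796560154 [ 3.10284375e+00  4.90209305e-01 -8.14923013e-05]
```

View pics/c3.png

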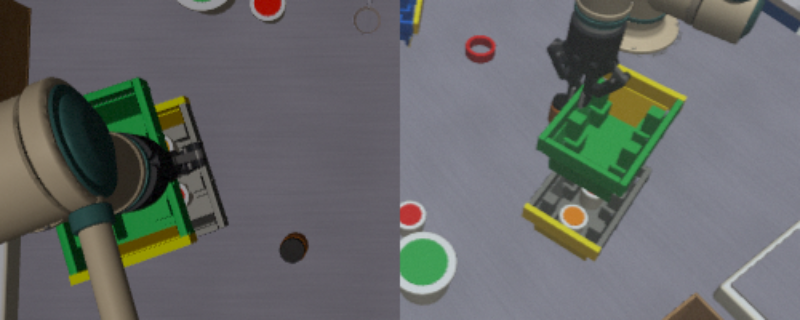

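Green hangs level over the grey tote with the yellow ends opposite: green's is at the lower left of the top crop, grey's at the top. The scene crop agrees, so I'll lower it.

Call:
apply_moves --pt "0.1 0 1.5 0" --pt "0 0 2.5 0" --pt "0 0 2.5 0" --pt "0 0 2 0" --pt "0 0 1 0"

```text
time: 8.9
tcp_pos: [0.4674, 0.2543, 0.1594]
ee_rot: [3.102, 0.491, -0.005]
contact_force: [-0.1, 0.6, -1.1]
width: 0.0087
grip_force: 68.6
```

Call:
apply_moves --pt "0 0 0.4 0" --pt "0 0 0.3 0" --pt "0 0 0.2 0" --pt "0 0 0.1 0" --pt "0 0 0.1 0"

```text
time: 9.4
tcp_pos: [0.4688, 0.255, 0.1509]
ee_rot: [-3.103, -0.491, -0.002]
contact_force: [-0.0, -0.3, -2.4]
width: 0.0083
grip_force: 68.5
```

Call:
apply_moves --pt "0 0 0.1 0" --pt "0 0 0.1 0" --pt "0 0 0.1 0" --pt "0 0 0.1 0" --pt "0 0 0 0"

```text
time: 9.9
tcp_pos: [0.4683, 0.2548, 0.1461]
ee_rot: [3.103, 0.491, -0.0]
contact_force: [-0.6, -0.4, -2.8]
width: 0.0089
grip_force: 68.5
```

Call:
apply_moves --pt "0 0 0.1 0" --pt "0 0 0.1 0" --pt "0 0 0 0" --pt "0 0 0 0" --pt "0 0 0 0"

```text
time: 10.4
tcp_pos: [0.4686, 0.2548, 0.1449]
ee_rot: [3.103, 0.491, 0.001]
contact_force: [-1.6, -2.4, 4.9]
width: 0.0088
grip_force: 69.7
```

Contact came at z = 0.145, as expected for standing on the posts. I'll release gently.

Call:
apply_moves --pt "0 0 0 0" --pt "0 0 0 0" --pt "0 0 0 0" --pt "0 0 0 0" --pt "0 0 0 0" --fingers 0.5

```text
time: 10.9
tcp_pos: [0.4684, 0.2549, 0.1441]
ee_rot: [-3.103, -0.491, 0.0]
contact_force: [-0.3, 0.6, 0.2]
width: 0.0425
grip_force: 0.0
```

Call:
apply_moves --pt "0 0 -0.5 0" --pt "0 0 -1 0" --pt "0 0 -1.5 0" --pt "0 0 -2.5 0" --pt "0 0 -3.5 0"

```text
time: 11.4
tcp_pos: [0.4675, 0.2546, 0.2347]
ee_rot: [3.102, 0.491, -0.004]
contact_force: [1.0, -0.0, 0.5]
width: 0.0428
grip_force: 0.0
```

Call:
apply_moves --pt "0 -1 -3.5 0" --pt "0 -2 -3 0" --pt "0 -2 -2.5 0" --pt "0 -1.5 -2 0" --pt "0 0 -1 0"

```text
time: 11.9
tcp_pos: [0.4483, 0.3184, 0.3573]
ee_rot: [-3.1, -0.494, -0.007]
contact_force: [-0.7, 0.4, -0.1]
width: 0.0428
grip_force: 0.0
```

```bash
python3 - <<'E'
from h import *
np.set_printoptions(precision=4,suppress=True)
s=monitor.state();print(s["time"],s["tcp_pos"],toolyaw(s),s["joint_velocities"].max())
f=grab("wrist");cv2.imwrite("pics/w4.png",f["frame"][:,:,::-1])
b=np.vstack([x for c in("yellow","green") for x in blobs(mask(f,c),300)[:1]]);print(rect(f,b,.172))
for c in("yellow","green"): print(c,rect(f,blobs(mask(f,c))[0],.172))
E
```

```text
11.9 [0.4483 0.3184 0.3573] 18.11358410902527 0.2203074155376582
(((0.4616398811340332, 0.31992602348327637), (0.20301227271556854, 0.14015458524227142), 18.148483276367188), array([[0.3434, 0.3549],
       [0.387 , 0.2217],
       [0.5799, 0.285 ],
       [0.5363, 0.4181]], dtype=float32))
yellow (((0.3912763297557831, 0.29686734080314636), (0.05489879474043846, 0.140153169631958), 18.16104507446289), array([[0.3434, 0.3549],
       [0.387 , 0.2217],
       [0.4392, 0.2388],
       [0.3955, 0.372 ]], dtype=float32))
green (((0.46723973751068115, 0.3215465545654297), (0.19136017560958862, 0.13868793845176697), 18.14848518371582), array([[0.3547, 0.3576],
       [0.3979, 0.2258],
       [0.5798, 0.2855],
       [0.5366, 0.4172]], dtype=float32))
```

View pics/w4.png

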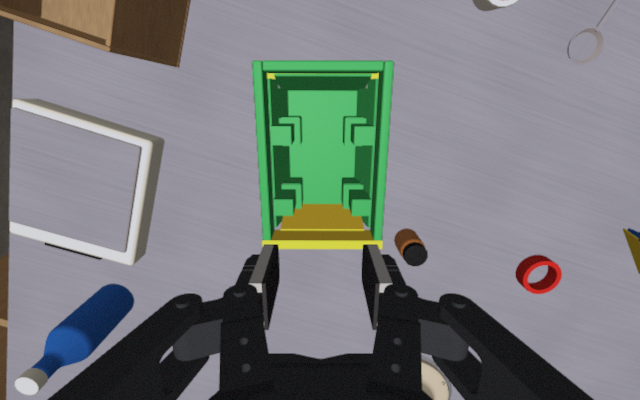

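Green stands squarely at (0.4616, 0.3199), yaw 198.1°, within 1–2 mm of the grey tote: rim (253,62)–(393,62), yellow rim at row 245. Next I'll go and look at blue.

```bash
python3 -c "
from h import *
plan([.51,-.314,.26],-39.6,20)"
```

```text
from [0.449  0.3175 0.3578] 18.06 j6 100.0 turn -57.7
[[-0.4, 1.8, 0.3, 1.7], [-0.4, 2.2, 0.3, 2.0], [-0.4, 2.6, 0.4, 2.4], [-0.4, 2.9, 0.5, 2.7], [-0.2, 3.2, 0.5, 2.9]]
[[-0.0, 3.5, 0.5, 3.2], [0.1, 3.7, 0.6, 3.3], [0.4, 3.8, 0.6, 3.5], [0.6, 3.8, 0.6, 3.5], [0.9, 3.9, 0.6, 3.6]]
[[1.1, 3.8, 0.6, 3.6], [1.3, 3.7, 0.6, 3.6], [1.6, 3.5, 0.6, 3.4], [1.6, 3.3, 0.6, 3.4], [1.8, 3.0, 0.5, 3.2]]
[[1.8, 2.7, 0.5, 2.9], [1.7, 2.4, 0.5, 2.7], [1.7, 2.0, 0.4, 2.4], [1.4, 1.7, 0.3, 2.0], [1.3, 1.3, 0.3, 1.7]]
```

Call:
apply_moves --pt "-0.4 1.8 0.3 1.7" --pt "-0.4 2.2 0.3 2.0" --pt "-0.4 2.6 0.4 2.4" --pt "-0.4 2.9 0.5 2.7" --pt "-0.2 3.2 0.5 2.9" --fingers 0.6

```text
time: 12.45
tcp_pos: [0.4597, 0.1868, 0.3333]
ee_rot: [3.136, 0.169, -0.002]
contact_force: [0.8, -0.4, 0.3]
width: 0.051
grip_force: 0.0
```

Call:
apply_moves --pt "0 3.5 0.5 3.2" --pt "0.1 3.7 0.6 3.3" --pt "0.4 3.8 0.6 3.5" --pt "0.6 3.8 0.6 3.5" --pt "0.9 3.9 0.6 3.6"

```text
time: 12.95
tcp_pos: [0.4773, -0.0013, 0.3044]
ee_rot: [3.126, -0.301, -0.002]
contact_force: [-0.0, -0.4, 0.7]
width: 0.0515
grip_force: 0.0
```

Call:
apply_moves --pt "1.1 3.8 0.6 3.6" --pt "1.3 3.7 0.6 3.6" --pt "1.6 3.5 0.6 3.4" --pt "1.6 3.3 0.6 3.4" --pt "1.8 3.0 0.5 3.2"

```text
time: 13.45
tcp_pos: [0.4949, -0.1894, 0.2752]
ee_rot: [3.046, -0.766, -0.003]
contact_force: [0.4, 1.4, 0.2]
width: 0.0513
grip_force: 0.0
```

Call:
apply_moves --pt "1.8 2.7 0.5 2.9" --pt "1.7 2.4 0.5 2.7" --pt "1.7 2.0 0.4 2.4" --pt "1.4 1.7 0.3 2.0" --pt "1.3 1.3 0.3 1.7"

```text
time: 13.95
tcp_pos: [0.5076, -0.3167, 0.2555]
ee_rot: [2.953, -1.072, -0.002]
contact_force: [0.6, -0.0, 0.3]
width: 0.0513
grip_force: 0.0
```

Call:
apply_moves --pt "0 0 0 0" --pt "0 0 0 0" --pt "0 0 0 0" --pt "0 0 0 0" --pt "0 0 0 0"

```text
time: 14.45
tcp_pos: [0.5086, -0.3141, 0.2568]
ee_rot: [2.955, -1.066, 0.001]
contact_force: [0.9, -0.6, -0.5]
width: 0.0512
grip_force: 0.0
```

```bash
python3 - <<'E'
from h import *
np.set_printoptions(precision=4,suppress=True)
s=monitor.state();print(s["time"],s["tcp_pos"],toolyaw(s))
f=grab("wrist")
B=[blobs(mask(f,c),300)[0] for c in("yellow","blue")]
for x in B: print(x.min(0),x.max(0),rect(f,x,.09))
r,bx=rect(f,np.vstack(B),.09);print(r,bx)
c=np.array(r[0]); d=c-rect(f,B[0],.09)[0][0]; yaw=np.degrees(np.arctan2(-d[1],-d[0])); print("yaw~",yaw)
a=[r[2]+k for k in(0,90,180,-90,-180) if abs((r[2]+k-yaw+180)%360-180)<20][0]; q=np.radians(a)
g=c+.013*np.array([np.cos(q),np.sin(q)])+.065*np.array([-np.sin(q),np.cos(q)]);print("yaw",a,"grip",g)
plan([*g,.18],(a-180+180)%360-180,5)
E
```

```text
14.45 [ 0.5086 -0.3141  0.2568] -39.653548597294
[269 215] [372 263] (((0.4555552303791046, -0.27059483528137207), (0.11563161015510559, 0.05825100466609001), 50.389102935791016), array([[ 0.3963, -0.2966],
       [ 0.4411, -0.3337],
       [ 0.5149, -0.2446],
       [ 0.47  , -0.2075]], dtype=float32))
[249  70] [397 249] (((0.5162253975868225, -0.32445892691612244), (0.13953590393066406, 0.18516704440116882), 50.382328033447266), array([[ 0.4004, -0.3192],
       [ 0.5431, -0.4372],
       [ 0.632 , -0.3298],
       [ 0.4894, -0.2117]], dtype=float32))
((0.509434700012207, -0.31883764266967773), (0.13953590393066406, 0.20279790461063385), 50.382328033447266) [[ 0.3868 -0.3079]
 [ 0.5431 -0.4372]
 [ 0.632  -0.3298]
 [ 0.4758 -0.2004]]
yaw~ 138.15924791894668
yaw 140.38232803344727 grip [ 0.458  -0.3606]
from [ 0.5086 -0.3142  0.2567] -39.66 j6 91.3 turn 0.0
[[-0.1, 1.0, 1.2, -0.0], [-0.3, 1.6, 1.7, -0.0], [-0.2, 1.6, 1.9, -0.0], [-0.2, 1.6, 1.7, -0.0], [-0.1, 1.0, 1.2, -0.0]]
```

Call:
apply_moves --pt "-0.1 1.0 1.2 0" --pt "-0.3 1.6 1.7 0" --pt "-0.2 1.6 1.9 0" --pt "-0.2 1.6 1.7 0" --pt "-0.1 1.0 1.2 0"

```text
time: 15.0
tcp_pos: [0.4561, -0.3618, 0.1773]
ee_rot: [-2.954, 1.068, 0.004]
contact_force: [0.2, 0.4, -0.8]
width: 0.0514
grip_force: 0.0
```

Call:
apply_moves --pt "0 0 2 0" --pt "0 0 2.5 0" --pt "0 0 2 0" --pt "0 0 1.5 0" --pt "0 0 1 0"

```text
time: 15.5
tcp_pos: [0.4573, -0.3612, 0.0877]
ee_rot: [-2.954, 1.067, 0.003]
contact_force: [0.7, -0.2, -0.8]
width: 0.0518
grip_force: 0.0
```

Call:
apply_moves --pt "0 0 1 0" --pt "0 0 0.8 0" --pt "0 0 0.6 0" --pt "0 0 0.4 0" --pt "0 0 0 0"

```text
time: 16.0
tcp_pos: [0.458, -0.3614, 0.061]
ee_rot: [-2.955, 1.067, 0.001]
contact_force: [0.6, -0.5, -0.2]
width: 0.0507
grip_force: 0.0
```

```bash
python3 - <<'E'
from h import *
s=monitor.state();print(s["time"],s["tcp_pos"],toolyaw(s),s["contact_force"])
f=grab("wrist");cv2.imwrite("pics/w5.png",f["frame"][:,:,::-1])
E
```

```text
16.0 [ 0.45797493 -0.36141587  0.06099113] -39.71792003577159 [ 0.57829752 -0.53606649 -0.24340611]
```

View pics/w5.png

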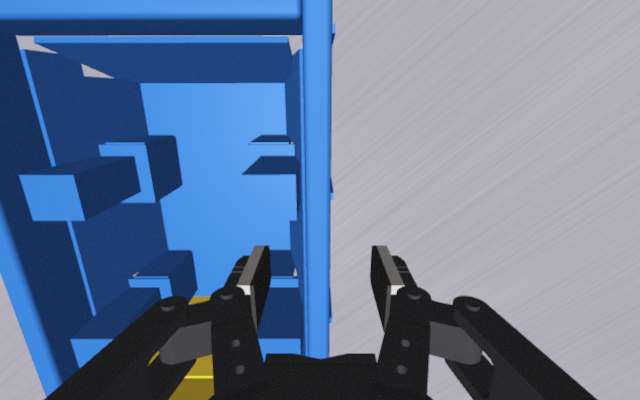

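The blue rim (column 316) is centred between the pads, the same picture as for green. I'll close and lift.

Call:
apply_moves --pt "0 0 0 0" --pt "0 0 0 0" --pt "0 0 0 0" --pt "0 0 0 0" --pt "0 0 0 0" --fingers 0 --newtons 70

```text
time: 16.55
tcp_pos: [0.4582, -0.362, 0.0619]
ee_rot: [2.954, -1.067, 0.001]
contact_force: [-1.1, -0.5, 2.6]
width: 0.0086
grip_force: 108.3
```

Call:
apply_moves --pt "0 0 0 0" --pt "0 0 -0.3 0" --pt "0 0 -0.5 0" --pt "0 0 -0.8 0" --pt "0 0 -1 0"

```text
time: 17.05
tcp_pos: [0.4578, -0.3612, 0.0875]
ee_rot: [-2.954, 1.067, 0.002]
contact_force: [0.1, 0.9, -2.7]
width: 0.0086
grip_force: 107.5
```

Call:
apply_moves --pt "0 0 -2 0" --pt "0 0 -3.5 0" --pt "0 0 -4.5 0" --pt "0 0 -4.5 0" --pt "0 0 -4.5 0"

```text
time: 17.55
tcp_pos: [0.4578, -0.3612, 0.2799]
ee_rot: [2.954, -1.067, 0.001]
contact_force: [1.1, -0.4, -1.6]
width: 0.0084
grip_force: 107.4
```

Call:
apply_moves --pt "0 0 -4 0" --pt "0 0 -3 0" --pt "0 0 -1.5 0" --pt "0 0 -0.5 0" --pt "0 0 0 0"

```text
time: 18.05
tcp_pos: [0.458, -0.3614, 0.3681]
ee_rot: [2.954, -1.067, 0.002]
contact_force: [1.1, 0.2, -2.0]
width: 0.009
grip_force: 107.4
```

```bash
python3 -c "
from h import *
s=monitor.state();print(s['width'],s['contact_force'],s['ee_rot'])
plan([.4695,.2541,.35],18.15,25)"
```

```text
0.009027786383924477 [ 1.07555946  0.1928214  -1.99247937] [ 2.95414067e+00 -1.06705874e+00  1.86257021e-03]
from [ 0.458  -0.3614  0.3681] -39.72 j6 84.6 turn 57.9
[[-0.9, -1.1, 0.0, -1.3], [-1.0, -1.3, 0.1, -1.5], [-1.1, -1.5, 0.0, -1.8], [-1.2, -1.8, 0.1, -2.0], [-1.2, -1.9, 0.1, -2.2]]
[[-1.2, -2.2, 0.0, -2.3], [-1.3, -2.4, 0.1, -2.5], [-1.1, -2.5, 0.1, -2.7], [-1.1, -2.6, 0.1, -2.7], [-1.0, -2.8, 0.1, -2.8]]
[[-0.9, -2.9, 0.1, -2.8], [-0.8, -3.0, 0.1, -2.9], [-0.5, -3.0, 0.0, -2.9], [-0.5, -3.1, 0.1, -2.9], [-0.3, -3.0, 0.1, -2.8]]
[[-0.1, -3.0, 0.1, -2.8], [0.0, -2.8, 0.1, -2.7], [0.2, -2.8, 0.1, -2.6], [0.2, -2.7, 0.1, -2.5], [0.4, -2.4, 0.0, -2.4]]
[[0.4, -2.3, 0.1, -2.2], [0.4, -2.1, 0.1, -1.9], [0.5, -1.8, 0.0, -1.8], [0.5, -1.6, 0.1, -1.6], [0.4, -1.3, 0.0, -1.3]]
```

Call:
apply_moves --pt "-0.9 -1.1 0 -1.3" --pt "-1.0 -1.3 0.1 -1.5" --pt "-1.1 -1.5 0 -1.8" --pt "-1.2 -1.8 0.1 -2.0" --pt "-1.2 -1.9 0.1 -2.2"

```text
time: 18.55
tcp_pos: [0.4591, -0.2656, 0.3638]
ee_rot: [-3.029, 0.832, 0.001]
contact_force: [0.7, -0.8, -2.3]
width: 0.0087
grip_force: 107.4
```

Call:
apply_moves --pt "-1.2 -2.2 0 -2.3" --pt "-1.3 -2.4 0.1 -2.5" --pt "-1.1 -2.5 0.1 -2.7" --pt "-1.1 -2.6 0.1 -2.7" --pt "-1.0 -2.8 0.1 -2.8"

```text
time: 19.05
tcp_pos: [0.4615, -0.1279, 0.3599]
ee_rot: [-3.104, 0.483, 0.001]
contact_force: [-0.2, -0.5, -2.5]
width: 0.0087
grip_force: 107.4
```

Call:
apply_moves --pt "-0.9 -2.9 0.1 -2.8" --pt "-0.8 -3.0 0.1 -2.9" --pt "-0.5 -3.0 0 -2.9" --pt "-0.5 -3.1 0.1 -2.9" --pt "-0.3 -3.0 0.1 -2.8"

```text
time: 19.55
tcp_pos: [0.4633, 0.0254, 0.356]
ee_rot: [-3.14, 0.092, 0.001]
contact_force: [1.1, 0.2, -1.8]
width: 0.0088
grip_force: 107.4
```

Call:
apply_moves --pt "-0.1 -3.0 0.1 -2.8" --pt "0 -2.8 0.1 -2.7" --pt "0.2 -2.8 0.1 -2.6" --pt "0.2 -2.7 0.1 -2.5" --pt "0.4 -2.4 0 -2.4"

```text
time: 20.05
tcp_pos: [0.4661, 0.1625, 0.3519]
ee_rot: [-3.13, -0.265, 0.002]
contact_force: [-1.5, 0.4, -1.9]
width: 0.0089
grip_force: 107.4
```

Call:
apply_moves --pt "0.4 -2.3 0.1 -2.2" --pt "0.4 -2.1 0.1 -1.9" --pt "0.5 -1.8 0 -1.8" --pt "0.5 -1.6 0.1 -1.6" --pt "0.4 -1.3 0 -1.3"

```text
time: 20.55
tcp_pos: [0.4676, 0.2556, 0.3488]
ee_rot: [-3.101, -0.503, 0.002]
contact_force: [-0.5, -0.4, -2.1]
width: 0.0086
grip_force: 107.4
```

Call:
apply_moves --pt "0 0 0 0" --pt "0 0 0 0" --pt "0 0 0 0" --pt "0 0 0 0" --pt "0 0 0 0"

```text
time: 21.05
tcp_pos: [0.4695, 0.2532, 0.3494]
ee_rot: [3.102, 0.495, 0.0]
contact_force: [0.2, 0.4, -2.4]
width: 0.009
grip_force: 107.5
```

```bash
python3 - <<'E'
from h import *
s=monitor.state();print(s["time"],s["tcp_pos"],toolyaw(s),s["ee_rot"])
plan([.4702,.2543,.275],18.15,5)
f=grab("scene")["frame"][:,:,::-1][100:300,300:550];w=grab("wrist")["frame"][:,:,::-1]
cv2.imwrite("pics/c6.png",np.hstack([cv2.resize(f,(400,320)),cv2.resize(w,(400,320))]))
E
```

```text
21.05 [0.4695441  0.25324469 0.34938968] 18.11925137490938 [3.10211586e+00 4.94636656e-01 2.03934724e-04]
from [0.4695 0.2532 0.3494] 18.12 j6 92.8 turn 0.0
[[0.0, -0.0, 1.1, -0.0], [0.0, -0.0, 1.7, -0.0], [0.1, -0.0, 1.8, -0.0], [-0.0, -0.1, 1.7, -0.0], [-0.0, 0.0, 1.1, -0.0]]
```

View pics/c6.png

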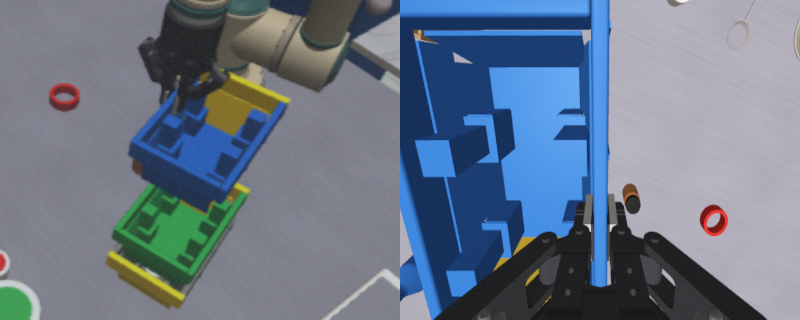

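Blue hangs over green with both yellow ends on the robot side and no slip in the grip. I'll lower it while watching the force.

Call:
apply_moves --pt "0 0 1.1 0" --pt "0 0 1.7 0" --pt "0.1 0 1.8 0" --pt "0 -0.1 1.7 0" --pt "0 0 1.1 0"

```text
time: 21.65
tcp_pos: [0.4692, 0.2548, 0.2731]
ee_rot: [3.102, 0.496, -0.005]
contact_force: [0.1, -0.1, -1.6]
width: 0.0091
grip_force: 107.4
```

Call:
apply_moves --pt "0 0 1.1 0" --pt "0 0 1.1 0" --pt "0 0 0.9 0" --pt "0 0 0.6 0" --pt "0 0 0.4 0"

```text
time: 22.15
tcp_pos: [0.4701, 0.2551, 0.2338]
ee_rot: [3.102, 0.496, -0.0]
contact_force: [0.3, 0.5, -2.9]
width: 0.0088
grip_force: 107.5
```

Call:
apply_moves --pt "0 0 0.3 0" --pt "0 0 0.3 0" --pt "0 0 0.3 0" --pt "0 0 0.2 0" --pt "0 0 0.1 0"

```text
time: 22.65
tcp_pos: [0.4701, 0.2551, 0.2221]
ee_rot: [3.102, 0.496, -0.0]
contact_force: [0.5, -0.3, -2.2]
width: 0.0087
grip_force: 107.5
```

Call:
apply_moves --pt "0 0 0.3 0" --pt "0 0 0.3 0" --pt "0 0 0.3 0" --pt "0 0 0.3 0" --pt "0 0 0.2 0"

```text
time: 23.15
tcp_pos: [0.47, 0.2551, 0.2078]
ee_rot: [3.102, 0.496, -0.001]
contact_force: [-0.6, -0.9, -1.9]
width: 0.0086
grip_force: 107.5
```

Call:
apply_moves --pt "0 0 0.3 0" --pt "0 0 0.3 0" --pt "0 0 0.3 0" --pt "0 0 0.2 0" --pt "0 0 0.1 0"

```text
time: 23.65
tcp_pos: [0.47, 0.2551, 0.196]
ee_rot: [3.102, 0.496, -0.001]
contact_force: [0.0, 0.1, -2.2]
width: 0.0088
grip_force: 107.5
```

Call:
apply_moves --pt "0 0 0.2 0" --pt "0 0 0.1 0" --pt "0 0 0.1 0" --pt "0 0 0.1 0" --pt "0 0 0.1 0"

```text
time: 24.15
tcp_pos: [0.4702, 0.2551, 0.1902]
ee_rot: [3.102, 0.496, 0.0]
contact_force: [0.1, 0.5, -1.9]
width: 0.0089
grip_force: 107.5
```

Call:
apply_moves --pt "0 0 0.1 0" --pt "0 0 0.1 0" --pt "0 0 0 0" --pt "0 0 0 0" --pt "0 0 0 0"

```text
time: 24.65
tcp_pos: [0.4701, 0.2552, 0.1883]
ee_rot: [3.102, 0.496, 0.0]
contact_force: [0.0, -0.5, -2.0]
width: 0.0085
grip_force: 107.5
```

Call:
apply_moves --pt "0 0 0.1 0" --pt "0 0 0 0" --pt "0 0 0 0" --pt "0 0 0 0" --pt "0 0 0 0"

```text
time: 25.15
tcp_pos: [0.4703, 0.2551, 0.1879]
ee_rot: [3.102, 0.496, 0.001]
contact_force: [-2.0, -1.2, 5.6]
width: 0.0086
grip_force: 108.4
```

Contact came at z = 0.188, which is the fully nested height. I'll release and back off.

Call:
apply_moves --pt "0 0 0 0" --pt "0 0 0 0" --pt "0 0 0 0" --pt "0 0 0 0" --pt "0 0 0 0" --fingers 0.5

```text
time: 25.65
tcp_pos: [0.47, 0.2553, 0.1868]
ee_rot: [-3.102, -0.496, 0.001]
contact_force: [0.1, -0.4, 0.4]
width: 0.0424
grip_force: 0.0
```

Call:
apply_moves --pt "0 0 -0.5 0" --pt "0 0 -1 0" --pt "0 0 -1.5 0" --pt "0 0 -2.5 0" --pt "0 0 -3.5 0"

```text
time: 26.15
tcp_pos: [0.4693, 0.2549, 0.2776]
ee_rot: [3.102, 0.496, -0.004]
contact_force: [0.2, 0.3, 0.1]
width: 0.0427
grip_force: 0.0
```

Call:
apply_moves --pt "0 0 -3.5 0" --pt "0 -2 -3.5 0" --pt "0 -2.5 -2.5 0" --pt "0 -2 -1 0" --pt "0 0 0 0"

```text
time: 26.65
tcp_pos: [0.4498, 0.3192, 0.3852]
ee_rot: [-3.099, -0.5, -0.008]
contact_force: [0.3, 0.2, -0.3]
width: 0.0427
grip_force: 0.0
```

```bash
python3 - <<'E'
from h import *
np.set_printoptions(precision=4,suppress=True)
s=monitor.state();print(s["time"],s["tcp_pos"])
f=grab("wrist");w=f["frame"][:,:,::-1]
b=np.vstack([blobs(mask(f,c),300)[0] for c in("yellow","blue")]);print(rect(f,b,.216))
g=grab("scene")["frame"][:,:,::-1][100:300,300:550]
cv2.imwrite("pics/c7.png",np.hstack([cv2.resize(g,(400,320)),cv2.resize(w,(400,320))]))
E
```

```text
26.65 [0.4498 0.3192 0.3852]
(((0.46050238609313965, 0.3199978470802307), (0.2036522626876831, 0.1396297812461853), 18.2995662689209), array([[0.3419, 0.3543],
       [0.3857, 0.2217],
       [0.5791, 0.2857],
       [0.5353, 0.4183]], dtype=float32))
```

View pics/c7.png

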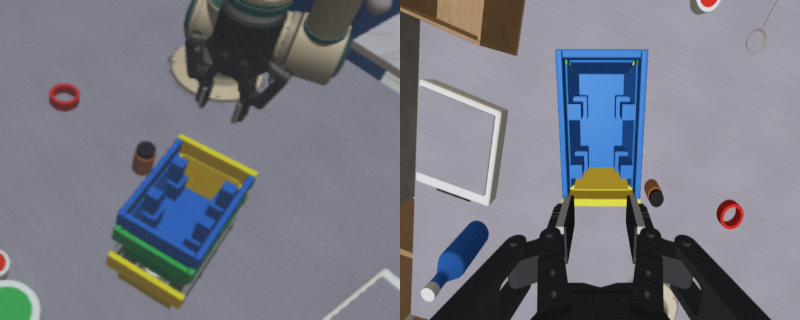

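Blue sits level and fully nested in green, with the yellow ends together. It is centred to about 1 mm, and its rim size fits the nested height. The jar, tape and the rest of the scene are undisturbed.

```bash
python3 -c "
from station import env
print(env.finish_job())"
```

```text
the job is handed in; nothing more can be done
None
```

The green tote is stacked squarely on the grey one with yellow ends opposite, the blue tote is nested fully home in green with yellow ends together, and the job was handed in at about 27 s of the 66 s limit.

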